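Clamp a pillow block bearing and grease it with a push gun

TASK

Swing the toggle clamp's handle all the way down so that the bearing is clamped in its jig. Then take the push-type grease gun out of its stand, press its coupler squarely onto the bearing's tilted grease nipple until it snaps fully home, and keep pushing so that the gun's sprung nose tube is at least half-way into the barrel. Finish like that: gripping the gun and holding it pushed in on the nipple, with the other things on the table left where they are.

Things in the scene. Friction and masses are not known exactly. Their poses are not given: they have to be found in the camera images.
- jig: Holding jig screwed to the bench: steel plate 255 x 90 x 12 mm. Origin: under the bearing, on the table. x runs along the plate towards the clamp, z up. The bearing stands on the plate (12 mm up) between low strips. At the +x end is a hold-down toggle clamp, up to 70 mm high when shut; its handle turns in the jig's x-z plane.
- handle_pivot (a point): Point on the hinge axis of the clamp's handle (axis along the jig's y), at x 115, y 0, z 58 mm of the jig frame; axes as the jig.
- clamp_handle (a joint): Angle of the clamp's handle above level, rad: 0 = shut, handle level and pointing to the jig's +x (a hard stop); about 0.85 to 1.2 = open, raised. It turns stiffly (0.5 N m, about 7 N on the grip, 12 N over the last 0.1 rad) and stays where it is left. The bar with the sprung rubber pad follows it (bar angle = 0.75 x handle angle): the pad meets the bearing's foot at about 0.1 rad, and at 0 it presses with about 9 N and the clamp stays shut.
- handle_grip (a point): Centre of the round rubber grip of the clamp's handle (17 mm thick, about 60 mm long), 70 mm out from the pivot; it moves with the handle. Turned down by pushing on its upper side.
- bearing: Loose grey cast pillow block bearing, 0.66 kg: base 127 (x) x 38 (y) x 14 mm, round housing 64 mm across and 30 mm wide, 65 mm high, bore along y at height 33 mm. Origin: centre of the underside; axes as the jig to 2 degrees. It stands on the jig's plate, with about 2 mm of play between the strips.
- nipple: Steel grease nipple on the bearing's round shoulder, leaning 0.5 rad (29 degrees) from vertical towards the jig's -x. Origin: the very tip; z points outward along the nipple's axis. Round head 10 mm across (widest 5 mm below the tip), waist 6 mm, hexagon foot 15 mm across starting 19.5 mm below the tip.
- gun: Push-type grease gun, 0.4 kg, standing loose and upright in its stand, coupler down: aluminium barrel 32 mm across and 100 mm long, dark end cap 31 mm across on top adding 10 mm, and below it the sprung nose tube (12 mm across) with the coupler. Origin: centre of the barrel's lower end; z along the axis, from coupler to cap.
- gun_grip (a point): Point on the gun's axis to grasp it: 30 mm below the top of the end cap, 80 mm above the barrel's lower end, 130 mm above the coupler's seat and 148 mm above the coupler's mouth (nose tube out); axes as the gun. In the stand the barrel is bare for 68 mm below the top of the cap.
- coupler_seat (a point): Point on the gun's axis inside the coupler, 18 mm up from its mouth: it meets the nipple's tip when the coupler is fully home. Axes as the gun. The coupler is 23 mm across; its mouth is a funnel 18 mm wide that narrows to a 12 mm bore within 6 mm. Four sprung jaws in the bore ride over the nipple's head, which takes about 6 to 9 N and then gives way with a snap.
- gun_nose (a joint): How far the nose tube (with the coupler) is pushed into the barrel, m: 0 = fully out, 0.024 = the stop. Its spring pushes back with 5.4 N at 0, 11 N half-way and 16 N at the stop.
- clamp_pad (a joint): How far the clamp's rubber pad gives, m: 0 = free, about 0.004 when the clamp is shut on the bearing.
- gun_stand: Dark steel bench stand of the gun, fixed: base plate 120 (x) x 80 (y) x 8 mm, two uprights and a tube 43 mm across, 35 mm inside, its rim 124 mm above the table. The gun's barrel end rests on a ledge in the tube 82 mm above the table; the coupler hangs down to 14 mm above the table, so the gun must rise 115 mm to come clear. Origin: centre of the underside, z up.
- grease_tub: Bystander: grey plastic tub with a black lid, 84 mm across, 85 mm high. Origin: centre of the underside.
- wrench: Bystander: steel wrench lying flat, 190 mm long along its x. Origin: centre of the underside.
- spare_insert: Bystander: spare steel bearing insert, 47 mm across, 31 mm high. Origin: centre of the underside.
There are look-alikes about, which are no part of the job. What is shaped like the gun but orange or pink is not meant.

How it is judged:
On the way, in this order (a step that is already met when the one before it is completed fails the run):
1. the clamp is shut on the bearing: handle right down, pad pressing on the foot (value of joint clamp_handle below 0.06 rad and value of joint clamp_pad above 0.0015 m), for 0.2 s.
2. with the clamp shut, the coupler has snapped fully home on the nipple (value of joint clamp_handle below 0.06 rad and z of coupler_seat in the frame of nipple below 0.003 m and distance between coupler_seat and nipple below 0.004 m and angle between the z axis of coupler_seat and the z axis of nipple, either way round below 0.15 rad), for 0.2 s.
At the end, for the whole second after the job is handed in: Handle down (under 0.06 rad), pad pressing; coupler seat within 4 mm of the nipple tip and under 3 mm short of it, axes within 0.15 rad; nose tube in by 11 mm or more; fingers gripping the gun, which is still; bearing upright in the jig within 8 mm of its start (all of step 2 and value of joint clamp_pad above 0.0015 m and value of joint gun_nose above 0.011 m and contact force between the fingers and gun above 2 N and contact force between gun and gun_stand below 0.1 N and linear speed of gun below 0.02 m/s and distance of bearing from where it was at the start of the episode below 0.008 m and angle between bearing's own z axis and vertical below 0.05 rad); the arm keeps its last pose, push and grip.
It fails at once if a bystander is knocked about (distance of any of grease_tub, wrench, spare_insert from where it was at the start of the episode above 0.03 m).
It also fails if it takes over 54 s, if anything falls off the work surface, if the arm or the gripper's body presses on something with over 40 N, if the wrist force passes 120 N, or if a joint passes its speed limit or range.

ROBOT

A 6-joint arm with a two-finger parallel gripper is mounted at the origin on the work surface. World frame = base frame: x ahead of the robot, y to its left, z up, the work surface at z = 0. Lengths are in m, angles in rad, forces in N, time in s.
With the tool pointing down it reaches from about 0.35 to 0.775 m from the base axis. Payload 7.3 kg.
Tool frame: the origin (TCP) lies on the front face of the gripper's body, between the roots of the fingers; the fingertips stand 66 mm ahead of it and the grasp point (between the pads) lies 47 mm ahead of it; z points along the fingers, y is the line along which they close (so a half turn about z gives the same grasp; the last joint's range is limited). The gripper opens to 92 mm and grips with 3 to 60 N. Pads are 19 mm wide; open, the fingers measure 130 mm over their backs; the gripper's body (75 mm by 190 mm) begins 47 mm behind the grasp point.
Start: joints at [1.036, 0.342, 1.524, -0, 1.275, -0.146], TCP at [0.199, 0.486, 0.292] pointing down, gripper open.
Joint ranges: [-2.53, 2.53], [-0.77, 2.02], [0.04, 2.7], [-1, 4.14], [0.28, 2.66], [-3.11, 3.11]. Speed limits (rad/s): [2.57, 2.57, 3.14, 3.14, 3.14, 3.14].

INTERFACE

Orientations are given as [roll, pitch, yaw] about the fixed x, y, z axes, in that order (R = Rz(yaw) Ry(pitch) Rx(roll)).
In Python, from workcell import env, get_image gives the robot as it stands.
- The arm moves only by the shell command python3 -m jog 'ROWS' [FORCE]. ROWS is a JSON object of lists of equal length, an entry for each row: "linear": the shift along the world's x, y, z in m, a list of three; "angular": the turn, a rotation vector about the world's x, y, z in rad, a list of three; "jaw": the finger opening in m, from 0 to 0.0918. A call has 1 to 5 rows; each row is the pose to reach, as a shift and turn from the pose commanded when the call began; what a row does not reach only later rows make up. A row lasts 1/8 s, in which the tool goes at most 62.5 mm and 10.7 degrees, less where a joint would pass 70% of its speed; a pose out of reach is approached as far as the arm can. A call with a gripper value outside its range is refused whole. The fingers move at their own pace and stop on an object; FORCE is the grip in N (left out, the last holds). Time passes only in rows, so rows that repeat a pose let the fingers close. It gives the time, the measured TCP pose, the force, the opening and the grip force at its end, in the units of the state.
- env.observe(): the state, without advancing time (a new reading comes with each control period).
- get_image(name): name is "scene" or "top" or "wrist"; returns a dict with "frame" (480x640x3 uint8, red, green, blue), "intrinsics" (3x3 intrinsics, pixels), "R" (3x3) and "t" (3): a world point X has camera coordinates R X + t. Camera axes: x right, y down, z forward; pixel columns grow to the right and rows downward; lengths in m; the calibration is good to about 2 mm. The wrist camera is an equidistant fisheye: a pixel r from the principal point sees the ray r / f radians off the axis. A picture is of the moment at which its call begins. There is no depth.
- env.hand_in(): hands the job in; it is judged then, once.
The state is a dict: "time_s": time; "joints": joint angles; "qvel": joint speeds; "joint_torque": joint torques, N m; "ee_pos": TCP position; "orientation": TCP orientation; "wrist_force": force on the tool from outside, world axes, zero at the start; "torque": the same for the moment, N m; "opening": opening from 0.0 (shut) to 1.0 (fully open); "grip_force": force on a finger pad.
Only numpy, scipy, OpenCV 4.12 (cv2) and the standard library are available. Lean on these libraries where they do the work, as an engineer would, in place of code of your own. Each camera call takes 0.05 s, during which the arm holds its last target. There are 200 camera calls.

## Working session

There is one attempt and no reset: what is moved stays moved. The work goes in short steps, Python scripts to look and compute and a shell command to move; the robot and the scene stay as the last step left them, time stands still between calls to the robot, and variables do not carry over. Pictures are saved under pics/ and viewed, at most 10 in all, crops included, and the job is handed in when it is done.

```bash
ls; mkdir -p pics; cat > h.py <<'E'
import numpy as np, cv2
from workcell import env, get_image
def snap(n,f):
    g=get_image(n); cv2.imwrite(f'pics/{f}.png',g['frame'][:,:,::-1]); np.savez(f'pics/{f}.npz',**g); return g
def ray(g,u,v,fish=False):
    K=g['intrinsics'];R=g['R'];t=g['t']
    x=(u-K[0,2])/K[0,0];y=(v-K[1,2])/K[1,1]
    if fish:
        r=np.hypot(x,y); d=np.array([np.sin(r)*x/r,np.sin(r)*y/r,np.cos(r)]) if r>0 else np.array([0,0,1.])
    else: d=np.array([x,y,1.])
    d=R.T@d; return -R.T@t, d/np.linalg.norm(d)
def onz(g,u,v,z,fish=False):
    c,d=ray(g,u,v,fish); return c+d*(z-c[2])/d[2]
def proj(g,X,fish=False):
    K=g['intrinsics'];p=g['R']@np.asarray(X)+g['t']
    if fish:
        rr=np.hypot(p[0],p[1]);a=np.arctan2(rr,p[2])/rr; q=p[:2]*a
    else: q=p[:2]/p[2]
    return q*[K[0,0],K[1,1]]+[K[0,2],K[1,2]]
def tri(rays):
    A=np.zeros((3,3));b=np.zeros(3)
    for c,d in rays:
        P=np.eye(3)-np.outer(d,d);A+=P;b+=P@c
    X=np.linalg.solve(A,b); return X,[np.linalg.norm(np.cross(X-c,d)) for c,d in rays]
E
python3 - <<'E'
from h import *
for n in('scene','top'):
    g=snap(n,n+'0'); print(n,-g['R'].T@g['t'],g['R'][2],g['intrinsics'][0,0])
print(env.observe())
E
```

```text
pics
scene [1.19278939 0.1188751  0.65246278] [-0.80542685 -0.14346197 -0.57507065] 463.7869137119771
top [ 0.29201135 -0.00851128  1.25115952] [ 0.17230813 -0.01881861 -0.98486332] 507.29186974457735
{'time_s': 0.1, 'joints': array([ 1.03598021e+00,  3.42653767e-01,  1.52489831e+00,  1.69218038e-05,
        1.27540971e+00, -1.46003629e-01]), 'qvel': array([-0.00146134, -0.00160425, -0.00392911, -0.0026548 ,  0.00108985,
       -0.00038454]), 'joint_torque': array([ 1.38727242e-03, -4.32005560e+01, -2.44695568e+01,  7.18360953e-02,
        5.25016047e-02, -5.06097172e-05]), 'ee_pos': array([0.19886229, 0.48559162, 0.29162212]), 'orientation': array([-3.14024044e+00, -2.15199042e-04,  2.75277508e+00]), 'wrist_force': array([ 0.49610127, -0.8877564 , -0.28125593]), 'torque': array([-0.01985233,  0.03174921, -0.01815699]), 'grip_force': 0.0, 'opening': 1.0000478617317328}
```

View pics/scene0.png

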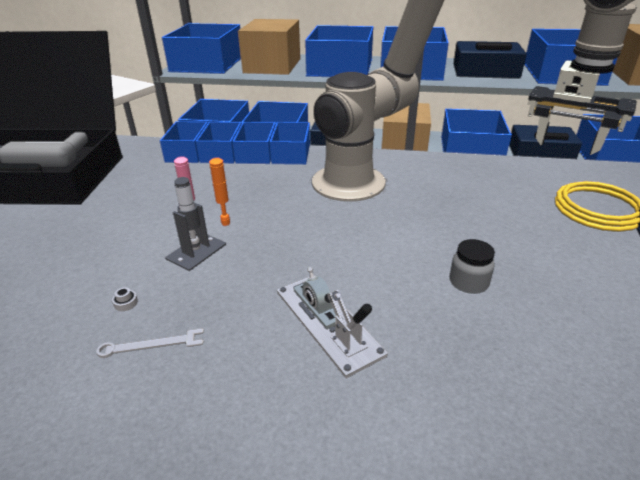

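View pics/top0.png

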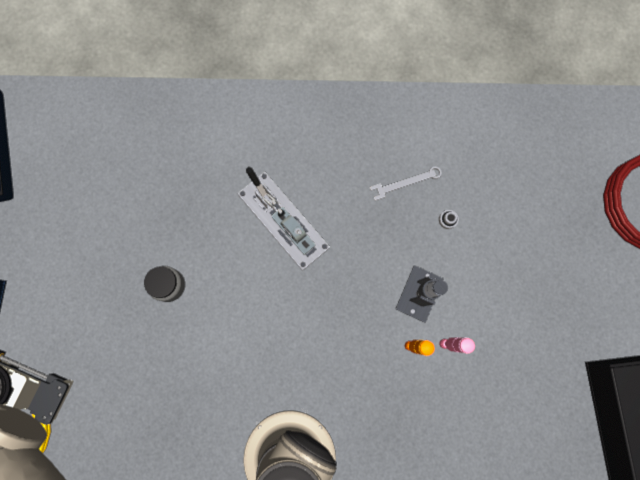

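The scene view shows the jig with its nipple at about (311,272), the black grip at (362,313), and the gun cap at (183,184) in its stand. In the top view the jig is at (285,220), the grip at (252,175) and the stand at (420,293). I'll crop in closer.

```bash
python3 - <<'E'
from h import *
t=cv2.imread('pics/top0.png');s=cv2.imread('pics/scene0.png')
def c(i,u,v,w,h,k): return cv2.resize(i[v:v+h,u:u+w],None,fx=k,fy=k,interpolation=cv2.INTER_CUBIC)
a=np.hstack([c(t,230,155,100,75*1+45,4)[:,:400],c(s,270,255,100,120,4)[:,:400]])
cv2.imwrite('pics/m1.png',a)
b=np.hstack([c(t,390,255,80,80,5),c(s,160,150,80,120,5)[:400*1]])
b=np.hstack([c(t,390,255,80,80,5),c(s,160,170,80,80,5)])
cv2.imwrite('pics/m1.png',np.vstack([a])); cv2.imwrite('pics/m2.png',b)
E
```

```text
(no output)
```

View pics/m1.png

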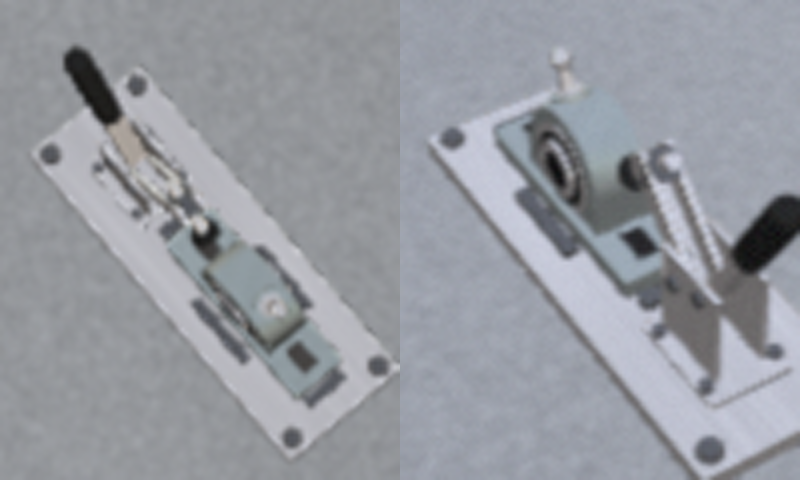

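View pics/m2.png

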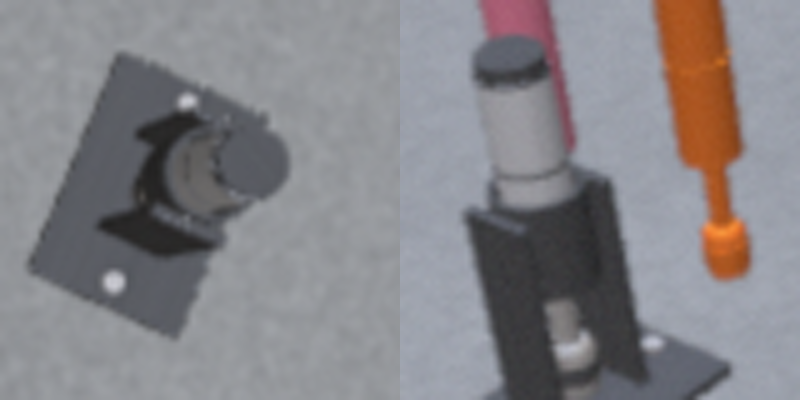

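The first montage shows the plate screws, the nipple tip (top panel 275,303; scene panel 160,52) and the black grip. In the second, the cap is centred at (253,160) in the top panel and at (112,53) in the scene panel.

```bash
python3 - <<'E'
from h import *
T=np.load('pics/top0.npz');S=np.load('pics/scene0.npz')
f=lambda a:(230+a[0]/4,155+a[1]/4)
k=[onz(T,*f(a),.012) for a in [(137,85),(50,154),(378,366),(292,437)]]
k=np.array(k);print(k[:,:2]);c=k.mean(0);ax=(k[0]+k[1]-k[2]-k[3]);yaw=np.arctan2(ax[1],ax[0]);print('plate c',c,'yaw',yaw,np.linalg.norm(k[0]-k[2]),np.linalg.norm(k[0]-k[1]))
print('nip',tri([ray(T,*f((275,303))),ray(S,310,268)]))
print('cap',tri([ray(T,390+253/5,255+32),ray(S,160+112/5,170+53/5)]),onz(T,390+253/5,287,.192))
print('griptip',tri([ray(T,*f((74,52))),ray(S,371,306)]))
m=lambda p:onz(T,390+p[0]/5,255+p[1]/5,.008)
cs=np.array([m(p) for p in[(120,52),(30,268),(178,340),(268,118)]]);print(cs, (m((187,102))+m((114,282)))/2)
E
```

```text
[[ 0.67637777  0.07030943]
 [ 0.63061697  0.124044  ]
 [ 0.4974899  -0.08239686]
 [ 0.45269495 -0.02941274]]
plate c [0.5642949  0.02063596 0.012     ] yaw 0.7091526906105883 0.2352022138668957 0.07057943056755586
nip (array([ 0.51986103, -0.01752673,  0.09674135]), [np.float64(6.311532777192304e-05), np.float64(6.31153277718916e-05)])
cap (array([ 0.38357508, -0.31475422,  0.19035702]), [np.float64(0.0012821453734089229), np.float64(0.0012821453734089849)]) [ 0.38387141 -0.31554346  0.192     ]
griptip (array([0.65480828, 0.10182266, 0.14205703]), [np.float64(0.0036562840629741776), np.float64(0.0036562840629741945)])
[[ 0.45283533 -0.30471199  0.008     ]
 [ 0.3462118  -0.25728066  0.008     ]
 [ 0.31197761 -0.32868506  0.008     ]
 [ 0.42064451 -0.37716806  0.008     ]] [ 0.38398263 -0.31774296  0.008     ]
```

Everything agrees: the screw spacing is 235 x 70, the nipple height is 97 mm and the cap is at 190 mm. That puts the jig origin at about (0.541,0.001) with yaw 0.709, and the handle at about 1.1 rad. Next I close the fingers, align tool y with jig y and move above the clamp.

```bash
python3 -m jog '{"linear":[[0.04,-0.04,0],[0.08,-0.08,0],[0.12,-0.12,0],[0.16,-0.16,0],[0.2,-0.2,0]],"angular":[[0,0,-0.17],[0,0,-0.34],[0,0,-0.51],[0,0,-0.68],[0,0,-0.85]],"jaw":[0,0,0,0,0]}' 20
python3 -m jog '{"linear":[[0.04,-0.04,0],[0.08,-0.08,0],[0.12,-0.12,0],[0.16,-0.16,0],[0.2,-0.2,0]],"angular":[[0,0,-0.17],[0,0,-0.34],[0,0,-0.51],[0,0,-0.68],[0,0,-0.85]],"jaw":[0,0,0,0,0]}'
python3 -m jog '{"linear":[[0.02,-0.005,-0.01],[0.032,-0.008,-0.02],[0.032,-0.008,-0.02]],"angular":[[0,0,-0.17],[0,0,-0.344],[0,0,-0.344]],"jaw":[0,0,0]}'
python3 - <<'E'
from h import *
g=snap('wrist','w1');print(-g['R'].T@g['t'],g['intrinsics'])
for X in [(.5199,-.0175,.0967),(.6548,.1018,.142),(.6283,.0758,.058)]: print(proj(g,X,True))
E
```

```text
time_s: 0.72
ee_pos: [0.4, 0.2844, 0.292]
orientation: [-3.141, -0.0, 1.897]
wrist_force: [0.7, -0.1, -0.1]
opening: 0.509
grip_force: 0.0
time_s: 1.35
ee_pos: [0.6, 0.0843, 0.2918]
orientation: [-3.141, 0.0, 1.047]
wrist_force: [-0.3, 0.1, 0.5]
opening: 0.011
grip_force: 0.0
time_s: 1.72
ee_pos: [0.6309, 0.0774, 0.2705]
orientation: [-3.14, 0.002, 0.71]
wrist_force: [0.2, 0.8, -0.3]
opening: 0.006
grip_force: 0.0
[0.68602618 0.12369519 0.36163669] [[371.64829954   0.         328.66319149]
 [  0.         371.64829954 237.44344909]
 [  0.           0.           1.        ]]
[328.11679916 392.30121065]
[323.2097846  199.99842975]
[327.92793706 226.39589886]
```

View pics/w1.png

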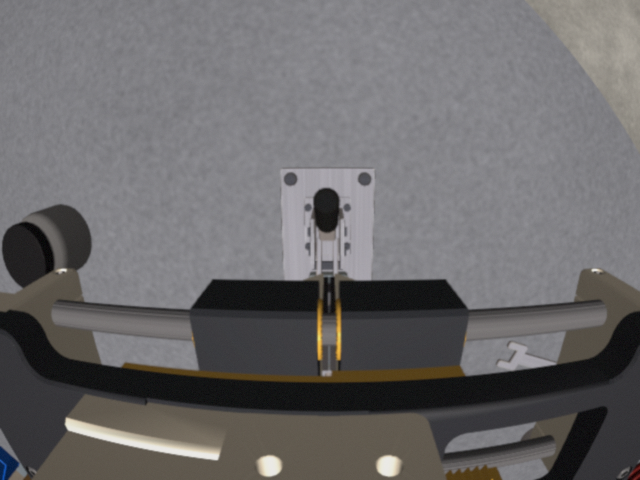

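The wrist view shows the plate square to the tool. The black grip is at (326,190-230), in line with the fingers at (329,340). I lower between bar and handle, then follow the arc.

```bash
python3 -m jog '{"linear":[[0,0,-0.04],[0,0,-0.07],[0,0,-0.082],[0,0,-0.082]],"angular":[[0,0,0],[0,0,0],[0,0,0],[0,0,0]],"jaw":[0,0,0,0]}'
python3 - <<'E'
import numpy as np
for th in np.arange(1.15,-.16,-.13):
    x=115+75*np.cos(th)-8.5*np.sin(th)-9.5; z=58+75*np.sin(th)+8.5*np.cos(th)
    print(round(th,2),np.round([.541+x/1e3*.759,.0009+x/1e3*.651,z/1e3+.066],4))
E
```

```text
time_s: 2.28
ee_pos: [0.6308, 0.0781, 0.1905]
orientation: [-3.141, 0.0, 0.711]
wrist_force: [-0.2, -0.3, 0.3]
opening: 0.004
grip_force: 0.0
1.15 [0.6384 0.0845 0.1959]
1.02 [0.6454 0.0904 0.1924]
0.89 [0.6519 0.096  0.1876]
0.76 [0.6579 0.1012 0.1818]
0.63 [0.6633 0.1058 0.1751]
0.5 [0.6679 0.1098 0.1674]
0.37 [0.6718 0.1131 0.159 ]
0.24 [0.6748 0.1157 0.1501]
0.11 [0.6769 0.1175 0.1407]
-0.02 [0.6781 0.1185 0.131 ]
-0.15 [0.6783 0.1187 0.1212]
```

```bash
python3 -m jog '{"linear":[[0.008,0.007,0.003],[0.015,0.013,0.002],[0.021,0.018,-0.002],[0.027,0.0235,-0.007],[0.032,0.028,-0.014]],"angular":[[0,0,0],[0,0,0],[0,0,0],[0,0,0],[0,0,0]],"jaw":[0,0,0,0,0]}'
python3 -m jog '{"linear":[[0.005,0.004,-0.008],[0.009,0.007,-0.016],[0.012,0.01,-0.025],[0.014,0.0115,-0.034],[0.015,0.0125,-0.042]],"angular":[[0,0,0],[0,0,0],[0,0,0],[0,0,0],[0,0,0]],"jaw":[0,0,0,0,0]}'
```

```text
time_s: 2.9
ee_pos: [0.6633, 0.1056, 0.1775]
orientation: [3.14, 0.001, 0.709]
wrist_force: [-5.2, -4.4, 3.3]
opening: 0.004
grip_force: 3.5
time_s: 3.52
ee_pos: [0.6788, 0.1186, 0.1357]
orientation: [3.14, -0.002, 0.709]
wrist_force: [-5.0, -1.3, 10.3]
opening: 0.007
grip_force: 5.0
```

```bash
python3 -m jog '{"linear":[[0,0,-0.003],[0,0,-0.006],[0,0,-0.007],[0,0,-0.007]],"angular":[[0,0,0],[0,0,0],[0,0,0],[0,0,0]],"jaw":[0,0,0,0]}'
```

```text
time_s: 4.03
ee_pos: [0.679, 0.1187, 0.1336]
orientation: [3.138, -0.004, 0.71]
wrist_force: [-12.7, -2.3, 29.7]
opening: 0.004
grip_force: 14.9
```

The stop is reached at 30 N. I retract straight up, check the clamp and travel to the gun.

```bash
python3 -m jog '{"linear":[[0,0,0.02],[0,0,0.06],[0,0,0.11],[0,0,0.16],[0,0,0.19]],"angular":[[0,0,0],[0,0,0],[0,0,0],[0,0,0],[0,0,0]],"jaw":[0,0,0,0,0]}'
python3 -m jog '{"linear":[[-0.03,-0.045,0],[-0.06,-0.09,0],[-0.09,-0.135,0],[-0.12,-0.18,0],[-0.15,-0.225,0]],"angular":[[0,0,0],[0,0,0],[0,0,0],[0,0,0],[0,0,0]],"jaw":[0.0918,0.0918,0.0918,0.0918,0.0918]}'
python3 -m jog '{"linear":[[-0.04,-0.05,0],[-0.08,-0.1,0],[-0.11,-0.15,0],[-0.14,-0.2,-0.01],[-0.145,-0.21,-0.015]],"angular":[[0,0,0],[0,0,0],[0,0,0],[0,0,0],[0,0,0]],"jaw":[0.0918,0.0918,0.0918,0.0918,0.0918]}'
python3 - <<'E'
from h import *
w=snap('wrist','w2');t=snap('top','t2');s=snap('scene','s2')
print(proj(w,(.384,-.316,.192),True),proj(w,(.384,-.316,.124),True))
i=cv2.imread('pics/w2.png')[200:480,160:480]
j=cv2.imread('pics/s2.png')[255:375,270:400]
a=cv2.resize(i,(448,392)); b=cv2.resize(j,(340,392*340//340*0+314)); b=cv2.copyMakeBorder(b,0,392-314,0,0,0)
cv2.imwrite('pics/m3.png',np.hstack([a,b]))
E
```

```text
time_s: 4.65
ee_pos: [0.679, 0.119, 0.3213]
orientation: [3.138, -0.006, 0.709]
wrist_force: [1.0, 0.7, -0.3]
opening: 0.006
grip_force: 0.0
time_s: 5.28
ee_pos: [0.5278, -0.1078, 0.3181]
orientation: [3.139, -0.002, 0.709]
wrist_force: [0.8, -0.3, -1.6]
opening: 0.497
grip_force: 0.0
time_s: 5.9
ee_pos: [0.382, -0.3194, 0.3025]
orientation: [3.139, 0.0, 0.705]
wrist_force: [0.1, -0.3, -0.2]
opening: 0.995
grip_force: 0.0
[325.04350641 258.0177263 ] [325.69866652 229.00822973]
```

View pics/m3.png

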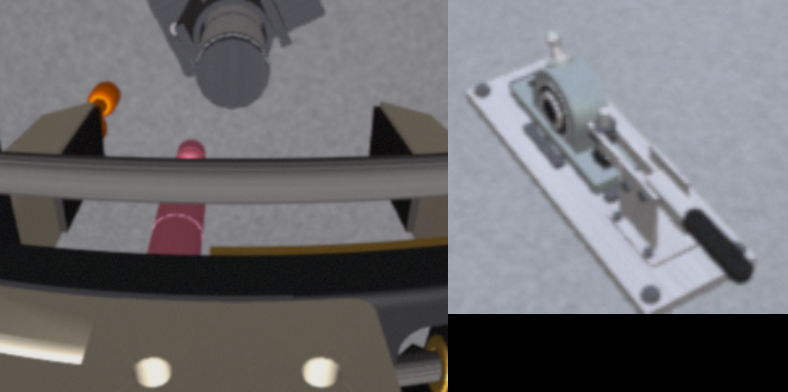

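The wrist crop shows the grey cap centred at crop (232,70), which is pixel (325.7,250). The scene crop shows the handle down level and the bar on the foot.

```bash
python3 - <<'E'
from h import *
W=np.load('pics/w2.npz');T=np.load('pics/top0.npz');S=np.load('pics/scene0.npz')
rs=[ray(T,440.6,287),ray(S,182.4,180.6),ray(W,325.7,250,True)]
print(tri(rs),onz(W,325.7,250,.192,True))
p=onz(np.load('pics/s2.npz'),381.7,357.5,.055);d=p[:2]-[.541,.0009];print('grip tip jig x,y',d@[.759,.651],d@[-.651,.759])
E
```

```text
(array([ 0.38529664, -0.31410871,  0.19052879]), [np.float64(0.0022318144009646976), np.float64(0.0014763135251158845), np.float64(0.0022644838161019524)]) [ 0.3879193  -0.31317783  0.192     ]
grip tip jig x,y 0.18880903369744148 0.00667615073577482
```

```bash
python3 - <<'E'
from h import *
S=np.load('pics/s2.npz');T=np.load('pics/t2.npz')
o=np.array([.541,.0009,0]);ex=np.array([.759,.651,0])
for th in(0,.1,.2,.3):
    for r in (.04,.07,.1):
        X=o+ex*(.115+r*np.cos(th))+[0,0,.058+r*np.sin(th)]
        print(th,r,proj(S,X).round(1),proj(T,X).round(1))
def m(G,u0,v0,u1,v1):
    f=G['frame'][v0:v1,u0:u1].max(2)<60
    ys,xs=np.nonzero(f);print(len(xs),xs.mean()+u0,ys.mean()+v0,xs.min()+u0,xs.max()+u0,ys.min()+v0,ys.max()+v0)
m(S,345,330,400,375); m(T,225,150,262,190)
E
```

```text
0 0.04 [366.2 344.4] [250.1 177.4]
0 0.07 [377.1 356.4] [242.3 168.4]
0 0.1 [388.6 369.1] [234.6 159.4]
0.1 0.04 [366.2 342.7] [250. 177.]
0.1 0.07 [377.2 353.4] [242.1 167.6]
0.1 0.1 [388.9 364.7] [234.2 158.1]
0.2 0.04 [366.1 340.8] [250.  176.7]
0.2 0.07 [377. 350.] [242.1 167. ]
0.2 0.1 [388.7 359.9] [234.1 157.2]
0.3 0.04 [365.8 338.8] [250.1 176.5]
0.3 0.07 [376.6 346.5] [242.3 166.6]
0.3 0.1 [388.2 354.6] [234.3 156.6]
277 372.87364620938627 348.81949458483757 360 385 336 362
117 245.7008547008547 172.48717948717947 238 254 164 181
```

The black grip's centre fits 0 to 0.1 rad, and 30 N at a height of 67 mm means it is on the stop. Next I descend on the gun and grip it.

```bash
python3 -m jog '{"linear":[[0.0035,0.005,-0.02],[0.0035,0.005,-0.05],[0.0035,0.005,-0.08],[0.0035,0.005,-0.0935],[0.0035,0.005,-0.0935]],"angular":[[0,0,0],[0,0,0],[0,0,0],[0,0,0],[0,0,0]],"jaw":[0.0918,0.0918,0.0918,0.0918,0.0918]}' 45
python3 -m jog '{"linear":[[0,0,0],[0,0,0],[0,0,0],[0,0,0],[0,0,0]],"angular":[[0,0,0],[0,0,0],[0,0,0],[0,0,0],[0,0,0]],"jaw":[0.02,0.02,0.02,0.02,0.02]}' 45
python3 -m jog '{"linear":[[0,0,0],[0,0,0],[0,0,0],[0,0,0]],"angular":[[0,0,0],[0,0,0],[0,0,0],[0,0,0]],"jaw":[0.02,0.02,0.02,0.02]}' 45
```

```text
time_s: 6.68
ee_pos: [0.3872, -0.3108, 0.2086]
orientation: [-3.141, -0.0, 0.71]
wrist_force: [0.0, -0.3, -0.4]
opening: 0.999
grip_force: 0.0
time_s: 7.3
ee_pos: [0.3864, -0.3117, 0.2088]
orientation: [3.141, 0.0, 0.709]
wrist_force: [-0.4, -0.2, -0.3]
opening: 0.504
grip_force: 0.0
time_s: 7.8
ee_pos: [0.3866, -0.3118, 0.2087]
orientation: [3.141, 0.0, 0.709]
wrist_force: [1.8, -0.2, -0.8]
opening: 0.344
grip_force: 44.9
```

The gun is gripped at 31.6 mm with 45 N. I lift it clear and go to a tilted standoff along the nipple's axis.

```bash
python3 -m jog '{"linear":[[0,0,0.02],[0,0,0.05],[0,0,0.08],[0,0,0.11],[0,0,0.135]],"angular":[[0,0,0],[0,0,0],[0,0,0],[0,0,0],[0,0,0]],"jaw":[0.02,0.02,0.02,0.02,0.02]}' 55
python3 -m jog '{"linear":[[0.01,0.045,0],[0.02,0.09,0],[0.03,0.135,-0.015],[0.04,0.18,-0.03],[0.051,0.224,-0.05]],"angular":[[0.065,-0.076,0],[0.13,-0.152,0],[0.195,-0.228,0],[0.26,-0.304,0],[0.3255,-0.3795,0]],"jaw":[0.02,0.02,0.02,0.02,0.02]}'
python3 -m jog '{"linear":[[0,0,0],[0,0,0],[0,0,0]],"angular":[[0,0,0],[0,0,0],[0,0,0]],"jaw":[0.02,0.02,0.02]}'
python3 - <<'E'
from h import *
from scipy.spatial.transform import Rotation as Ro
w=snap('wrist','w4');s=snap('scene','s4');t=snap('top','t4');o=env.observe()
R=Ro.from_euler('xyz',o['orientation']).as_matrix();print(o['ee_pos'],R[:,2],o['joints'])
m=o['ee_pos']+R[:,2]*.195; n=(.5199,-.0175,.0967)
for g,f in((w,1),(s,0),(t,0)): print('mouth',proj(g,m,f),'nip',proj(g,n,f))
i=cv2.imread('pics/w4.png')
a=cv2.resize(i[200:400,230:430],(400,400));b=cv2.resize(cv2.imread('pics/s4.png')[200:300,260:360],(400,400),interpolation=2)
cv2.imwrite('pics/m4.png',np.hstack([a,b]))
E
```

```text
time_s: 8.43
ee_pos: [0.3862, -0.3113, 0.3442]
orientation: [-3.14, -0.0, 0.709]
wrist_force: [-0.5, -0.1, -3.3]
opening: 0.339
grip_force: 54.9
time_s: 9.05
ee_pos: [0.4372, -0.0862, 0.2931]
orientation: [-3.141, -0.502, 0.708]
wrist_force: [0.9, 1.1, -3.4]
opening: 0.34
grip_force: 54.9
time_s: 9.43
ee_pos: [0.4378, -0.0886, 0.2942]
orientation: [3.14, -0.499, 0.709]
wrist_force: [0.2, -0.2, -3.2]
opening: 0.339
grip_force: 54.9
[ 0.43766721 -0.08831435  0.29400692] [ 0.36444937  0.31117875 -0.87769268] [-0.6503059   0.11215269  1.91875391  0.56345557  1.06919357 -0.0540247 ]
mouth [327.47372836 227.8144748 ] nip [327.03920836 218.69728239]
mouth [305.37782341 253.08032901] nip [309.97756963 268.03047484]
mouth [303.25408422 233.3883289 ] nip [298.71158177 230.74122218]
```

View pics/m4.png

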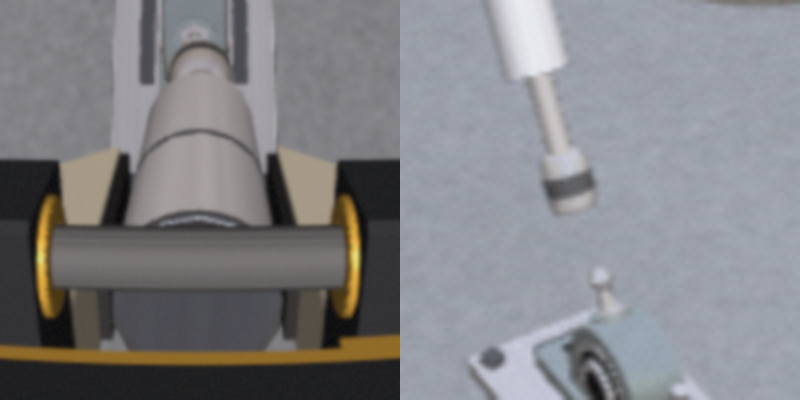

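The left (wrist) panel shows the coupler about x=200 and the nipple about 193, an offset of roughly 2 mm in jig y. In the right (scene) panel the mouth is at (574,210) and the tip at (599,270). That is about 2.6 mm off along tool x, which matches the grasp offset. I correct both, advance 20 mm and look again.

```bash
python3 -m jog '{"linear":[[0.004,0.005,-0.008],[0.0077,0.0092,-0.0164],[0.0077,0.0092,-0.0164],[0.0077,0.0092,-0.0164]],"angular":[[0,0,0],[0,0,0],[0,0,0],[0,0,0]],"jaw":[0.02,0.02,0.02,0.02]}'
python3 - <<'E'
from h import *
from scipy.spatial.transform import Rotation as Ro
w=snap('wrist','w5');s=snap('scene','s5');o=env.observe()
R=Ro.from_euler('xyz',o['orientation']).as_matrix();print(o['ee_pos'],R[:,2])
for d in(.195,.13,.08): print([proj(g,o['ee_pos']+R[:,2]*d,f).round(1) for g,f in((w,1),(s,0))])
print([proj(g,(.5199,-.0175,.0967),f).round(1) for g,f in((w,1),(s,0))])
a=cv2.resize(cv2.imread('pics/w5.png')[195:270,303:353],(400,600),interpolation=2);b=cv2.resize(cv2.imread('pics/s5.png')[210:285,280:330],(400,600),interpolation=2)
cv2.imwrite('pics/m5.png',np.hstack([a,b]))
E
```

```text
time_s: 10.07
ee_pos: [0.4453, -0.0784, 0.2773]
orientation: [-3.141, -0.5, 0.709]
wrist_force: [0.2, -1.1, -3.9]
opening: 0.34
grip_force: 54.9
[ 0.44529426 -0.07853365  0.2775088 ] [ 0.36423608  0.31182563 -0.87755163]
[array([328.3, 227.9]), array([310.1, 262.9])]
[array([328.1, 253. ]), array([300.8, 230.2])]
[array([327.9, 283.7]), array([293.6, 204.5])]
[array([331. , 227.5]), array([310., 268.])]
```

View pics/m5.png

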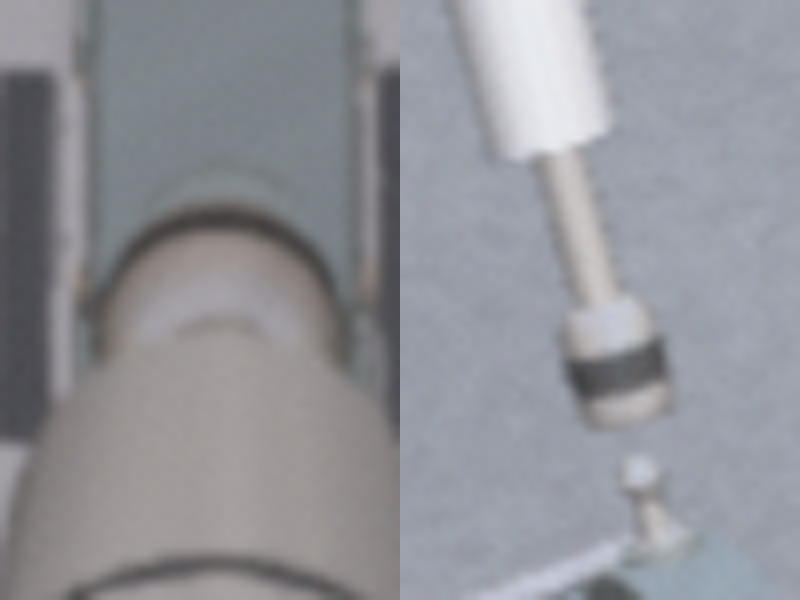

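Left panel: the coupler centre (222) matches the housing centre (221), so jig y is right. Right panel: the coupler axis and the nipple line up within about 1 mm and run parallel. Jig x shows poorly in these views, so I check the gun's offset in the hand from the wrist picture.

```bash
python3 - <<'E'
from h import *
from scipy.spatial.transform import Rotation as Ro
w=np.load('pics/w5.npz');s=np.load('pics/s5.npz');o=env.observe();p=o['ee_pos']
R=Ro.from_euler('xyz',o['orientation']).as_matrix();print(R[:,0],'cam in tool',R.T@(-w['R'].T@w['t']-p))
for dx in(-.004,-.002,0,.002):
    f=lambda z,r,sg=1:p+R[:,2]*z+R[:,0]*(dx+r)
    print(dx,'barrel end',proj(w,f(.127,.016),1).round(1)[1],'coupler max row',[proj(w,f(z,r),1).round(1)[1] for z,r in((.17,.0115),(.18,.0115),(.188,.0115),(.195,.0105))],'scene mouth',proj(s,f(.195,0)),'brl',proj(s,f(.127,0)))
n=np.array([.5199,-.0175,.0967]);d=R.T@(n-p);print('nip in tool',d)
E
```

```text
[0.66605674 0.57137156 0.47948198] cam in tool [ 0.07115797  0.00049584 -0.09106597]
-0.004 barrel end 235.7 coupler max row [np.float64(226.1), np.float64(223.0), np.float64(220.6), np.float64(219.9)] scene mouth [309.14994984 262.67988342] brl [299.51336019 228.60221894]
-0.002 barrel end 232.5 coupler max row [np.float64(223.4), np.float64(220.4), np.float64(218.1), np.float64(217.4)] scene mouth [309.6027136  262.76843485] brl [299.9521925  228.62179052]
0 barrel end 229.3 coupler max row [np.float64(220.7), np.float64(217.8), np.float64(215.5), np.float64(214.9)] scene mouth [310.05732076 262.85734682] brl [300.39283482 228.64144282]
0.002 barrel end 226.1 coupler max row [np.float64(218.0), np.float64(215.1), np.float64(213.0), np.float64(212.4)] scene mouth [310.5137826  262.94662152] brl [300.83529837 228.66117636]
nip in tool [-0.00213001  0.00215322  0.20487501]
```

The wrist rows put the gun at about -4 mm in tool x, and the nipple at -2. I shift +1 mm, since the views bracket 0 to 2, and advance gently.

```bash
python3 -m jog '{"linear":[[0.0025,0.0021,-0.005],[0.0051,0.0043,-0.01],[0.0051,0.0043,-0.01]],"angular":[[0,0,0],[0,0,0],[0,0,0]],"jaw":[0.02,0.02,0.02]}' 60
python3 -m jog '{"linear":[[0.0018,0.0016,-0.0044],[0.0036,0.0031,-0.0088],[0.0036,0.0031,-0.0088]],"angular":[[0,0,0],[0,0,0],[0,0,0]],"jaw":[0.02,0.02,0.02]}'
```

```text
time_s: 10.55
ee_pos: [0.4502, -0.0738, 0.2668]
orientation: [-3.14, -0.5, 0.709]
wrist_force: [1.2, 0.9, -3.5]
opening: 0.341
grip_force: 59.9
time_s: 10.92
ee_pos: [0.4537, -0.0716, 0.2581]
orientation: [3.141, -0.498, 0.71]
wrist_force: [-5.0, -4.3, -0.2]
opening: 0.342
grip_force: 59.9
```

```bash
python3 -m jog '{"linear":[[-0.001,-0.0009,-0.0007],[-0.0005,-0.0003,-0.0024],[0.0004,0.0004,-0.005],[0.0004,0.0004,-0.005]],"angular":[[0,0,0],[0,0,0],[0,0,0],[0,0,0]],"jaw":[0.02,0.02,0.02,0.02]}'
python3 -m jog '{"linear":[[0.0011,0.0009,-0.0026],[0.0022,0.0019,-0.0053],[0.0022,0.0019,-0.0053]],"angular":[[0,0,0],[0,0,0],[0,0,0]],"jaw":[0.02,0.02,0.02]}'
```

```text
time_s: 11.42
ee_pos: [0.4543, -0.0711, 0.2534]
orientation: [3.14, -0.499, 0.709]
wrist_force: [1.7, 0.6, -10.6]
opening: 0.341
grip_force: 60.0
time_s: 11.8
ee_pos: [0.4568, -0.069, 0.2484]
orientation: [3.14, -0.5, 0.709]
wrist_force: [-3.9, -4.0, 1.5]
opening: 0.336
grip_force: 60.0
```

The coupler snapped on: the force dropped, and the spring load is now about 7 N, which means roughly 4 mm of nose travel. I keep pushing.

```bash
python3 -m jog '{"linear":[[0.0011,0.0009,-0.0026],[0.0022,0.0019,-0.0053],[0.0033,0.0028,-0.0079],[0.0044,0.0037,-0.0105],[0.0044,0.0037,-0.0105]],"angular":[[0,0,0],[0,0,0],[0,0,0],[0,0,0],[0,0,0]],"jaw":[0.02,0.02,0.02,0.02,0.02]}'
python3 -m jog '{"linear":[[0,0,0],[0,0,0]],"angular":[[0,0,0],[0,0,0]],"jaw":[0.02,0.02]}'
python3 - <<'E'
from h import *
o=env.observe();d=o['wrist_force']-[.3,0,-3.6];print(d@[-.3637,-.312,.8776],d@[.666,.571,.479],o['ee_pos'])
S=snap('scene','s6');snap('wrist','w6')
a=cv2.resize(cv2.imread('pics/s6.png')[205:305,275:342],(400,600),interpolation=2);b=cv2.resize(cv2.imread('pics/w6.png')[195:295,295:362],(400,600),interpolation=2)
cv2.imwrite('pics/m6.png',np.hstack([a,b]))
E
```

```text
time_s: 12.42
ee_pos: [0.4611, -0.0655, 0.2382]
orientation: [3.14, -0.5, 0.71]
wrist_force: [-6.7, -5.5, 6.2]
opening: 0.339
grip_force: 60.0
time_s: 12.68
ee_pos: [0.4611, -0.0655, 0.2383]
orientation: [3.14, -0.5, 0.71]
wrist_force: [-7.2, -4.8, 5.6]
opening: 0.338
grip_force: 60.0
12.296543301356218 -3.360526734646495 [ 0.46107148 -0.06552884  0.23831364]
```

View pics/m6.png

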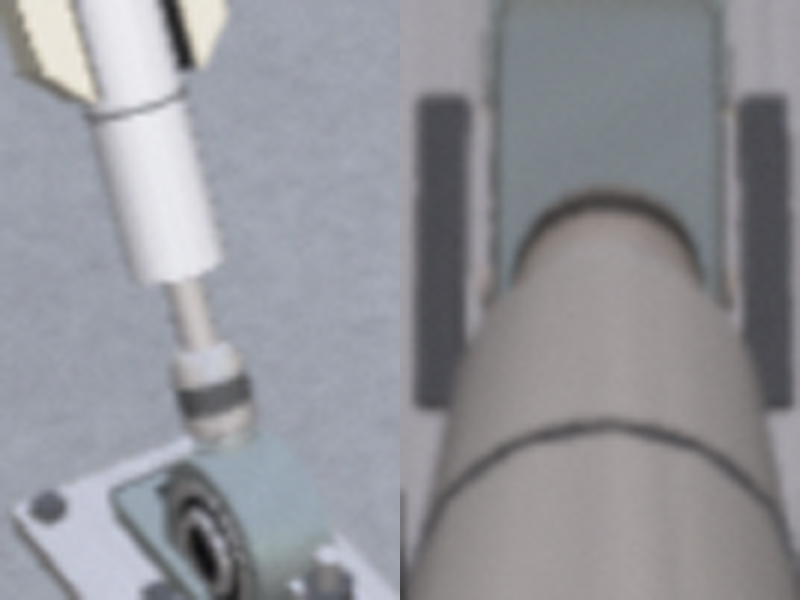

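The coupler sits down over the nipple and the visible nose has shortened by about 8 px, or 14 mm. The force is 12.3 N, which matches. I push a little further for margin, settle and hand in.

```bash
python3 -m jog '{"linear":[[0.0003,0.0003,-0.0015],[0.0006,0.0005,-0.0029],[0.0006,0.0005,-0.0029],[0.0006,0.0005,-0.0029],[0.0006,0.0005,-0.0029]],"angular":[[0,0,0],[0,0,0],[0,0,0],[0,0,0],[0,0,0]],"jaw":[0.02,0.02,0.02,0.02,0.02]}'
python3 - <<'E'
from h import *
o=env.observe();d=o['wrist_force']-[.3,0,-3.6];f=d@[-.3637,-.312,.8776];print(f,d@[.666,.571,.479],o['grip_force'])
if f>11.5: print(env.hand_in())
E
```

```text
time_s: 13.4
ee_pos: [0.4618, -0.0649, 0.2357]
orientation: [3.139, -0.501, 0.71]
wrist_force: [-6.8, -5.1, 7.5]
opening: 0.339
grip_force: 60.0
13.90978227160135 -2.3091468554339802 59.99396286478803
the job is handed in; nothing more can be done
None
```

I handed the job in at 13.4 s with the clamp shut, the coupler snapped home on the nipple, and the gun held pushed in at about 14 N, which is roughly 17 mm of nose travel judging by its spring; the hand-in returned no verdict.

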